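# Size a tooth-specimen plug in the stepped gauge

## Task

The specimen plug on the tray's blue field has to be sized for its microscope mount: try it in the wells of the stepped gauge one after another, from the smallest upward, feeling with light pressure only (always below 20 N on the gauge) whether it enters. Leave it standing upright and fully home in the first well that takes it, let go of it there, and never let it into a larger well. Leave the other two plugs and the things round about where they are.

Things in the scene. Friction and masses are not known exactly. Their poses are not given: they have to be found in the camera images.
- gauge: fixed stepped gauge: dark frame 64 x 190 x 15 mm round a silver staircase deck of four steps, each 50 mm (its x) by 44 mm (its y), with a round well through the middle of each; bores and heights grow along its +y; one to four red dots on the -x face count the steps. The deck is sprung: above 4 N it sinks, 1.5 N more per mm, 8 mm at most, then rigid. Origin: centre of the underside, z up
- well_0 (a point): centre of the mouth of the smallest well: bore 20 mm, mouth 28 mm above the desk unpressed; axes as the gauge. A spigot too big for a well stops on its rim (at most 1.5 mm below the mouth), and so does one that fits but is off centre by more than about 1.5 mm
- well_1 (a point): centre of the mouth of the second well: bore 24 mm, mouth 32 mm above the desk unpressed (sinks with the deck); axes as the gauge. A spigot 1.5 mm thinner than the bore fits and goes 12 mm down, until its flange rests on the step
- well_2 (a point): centre of the mouth of the third well: bore 28 mm, mouth 36 mm above the desk unpressed; axes as the gauge
- well_3 (a point): centre of the mouth of the largest well: bore 32 mm, mouth 40 mm above the desk unpressed; axes as the gauge
- tray: fixed flat white tray 54 x 226 x 4 mm with three coloured fields in a row along its y, 75 mm apart: a blue one at its -y end, two grey. Origin: centre of the underside, z up
- blue_field (a point): centre of the blue field, on the tray's top, 4 mm above the desk; the plug to be sized stands within 10 mm of it
- plug_a: loose plug, 52 mm tall, about 60 g: square white grip 14 x 14 mm (sides along plug x and y, 16 to 52 mm above the underside), round white flange 40 mm across (12 to 16 mm), round yellow spigot (0 to 12 mm). Spigots are 22.5, 26.5 and 30.5 mm across, one each, hidden under like flanges; the name does not tell which. Stands on one of the tray's fields. Origin: centre of the spigot's underside, z up
- plug_b: loose plug, 52 mm tall, about 60 g: square white grip 14 x 14 mm (sides along plug x and y, 16 to 52 mm above the underside), round white flange 40 mm across (12 to 16 mm), round yellow spigot (0 to 12 mm). Spigots are 22.5, 26.5 and 30.5 mm across, one each, hidden under like flanges; the name does not tell which. Stands on one of the tray's fields. Origin: centre of the spigot's underside, z up
- plug_c: loose plug, 52 mm tall, about 60 g: square white grip 14 x 14 mm (sides along plug x and y, 16 to 52 mm above the underside), round white flange 40 mm across (12 to 16 mm), round yellow spigot (0 to 12 mm). Spigots are 22.5, 26.5 and 30.5 mm across, one each, hidden under like flanges; the name does not tell which. Stands on one of the tray's fields. Origin: centre of the spigot's underside, z up
- cleaner_bottle: bystander, left of the tall microscope (keep the arm clear of that): white bottle with a blue cap, 34 mm across, 85 mm tall, loose; origin under its centre
- stain_bottle: bystander: purple bottle with a white cap, 28 mm across, 55 mm tall, loose; origin under its centre
- slide_mailer: bystander: flat yellow slide mailer 87 x 34 x 12 mm, loose; origin under its centre
- tweezers: bystander: steel tweezers 120 mm long, 8 mm high, loose on the desk between robot and tray; origin under its centre
Mind the look-alikes: they are no part of the job. What is shaped like the plug_c but red is not meant.

How it is judged (in metres and radians):
On the way, in this order (a step that is already met when the one before it is completed fails the run):
1. a plug is tried in the smallest well (centred within 5 mm, touching the gauge) (((horizontal distance between plug_a and well_0 below 0.005 m and (contact force between plug_a and gauge above 0.5 N or (horizontal distance between plug_a and well_0 below 0.008 m and z of plug_a in the frame of well_0 below -0.003 m))) or (horizontal distance between plug_b and well_0 below 0.005 m and (contact force between plug_b and gauge above 0.5 N or (horizontal distance between plug_b and well_0 below 0.008 m and z of plug_b in the frame of well_0 below -0.003 m))) or (horizontal distance between plug_c and well_0 below 0.005 m and (contact force between plug_c and gauge above 0.5 N or (horizontal distance between plug_c and well_0 below 0.008 m and z of plug_c in the frame of well_0 below -0.003 m))))), for 0.1 s.
2. it is tried in the second well (centred within 5 mm and touching the gauge, or 3 mm inside) (((horizontal distance between plug_a and well_1 below 0.005 m and (contact force between plug_a and gauge above 0.5 N or (horizontal distance between plug_a and well_1 below 0.008 m and z of plug_a in the frame of well_1 below -0.003 m))) or (horizontal distance between plug_b and well_1 below 0.005 m and (contact force between plug_b and gauge above 0.5 N or (horizontal distance between plug_b and well_1 below 0.008 m and z of plug_b in the frame of well_1 below -0.003 m))) or (horizontal distance between plug_c and well_1 below 0.005 m and (contact force between plug_c and gauge above 0.5 N or (horizontal distance between plug_c and well_1 below 0.008 m and z of plug_c in the frame of well_1 below -0.003 m))))), for 0.1 s.
3. it has either been left home in the second well and let go, or, if too big for that, is tried in the third ((((horizontal distance between plug_c and well_1 below 0.004 m and z of plug_c in the frame of well_1 below -0.0105 m and angle between plug_c's own z axis and vertical below 0.07 rad) and contact force between the fingers and plug_c below 0.05 N) or (horizontal distance between plug_a and well_2 below 0.005 m and (contact force between plug_a and gauge above 0.5 N or (horizontal distance between plug_a and well_2 below 0.008 m and z of plug_a in the frame of well_2 below -0.003 m))) or (horizontal distance between plug_b and well_2 below 0.005 m and (contact force between plug_b and gauge above 0.5 N or (horizontal distance between plug_b and well_2 below 0.008 m and z of plug_b in the frame of well_2 below -0.003 m))))), for 0.1 s.
At the end, for the whole second after the job is handed in: The plug that started on the blue field stands in the smallest well that its spigot enters: spigot at least 10.5 mm deep, within 4 mm of the well's axis, tilted less than 0.07 rad, at rest and released; the other two plugs are within 15 mm of where they started ((((horizontal distance between plug_a and well_2 below 0.004 m and z of plug_a in the frame of well_2 below -0.0105 m and angle between plug_a's own z axis and vertical below 0.07 rad) and linear speed of plug_a below 0.01 m/s and contact force between the fingers and plug_a below 0.05 N and distance of each of plug_b, plug_c from where it was at the start of the episode below 0.015 m and horizontal distance between each of plug_b, plug_c and blue_field above 0.05 m) or ((horizontal distance between plug_b and well_3 below 0.004 m and z of plug_b in the frame of well_3 below -0.0105 m and angle between plug_b's own z axis and vertical below 0.07 rad) and linear speed of plug_b below 0.01 m/s and contact force between the fingers and plug_b below 0.05 N and distance of each of plug_a, plug_c from where it was at the start of the episode below 0.015 m and horizontal distance between each of plug_a, plug_c and blue_field above 0.05 m) or ((horizontal distance between plug_c and well_1 below 0.004 m and z of plug_c in the frame of well_1 below -0.0105 m and angle between plug_c's own z axis and vertical below 0.07 rad) and linear speed of plug_c below 0.01 m/s and contact force between the fingers and plug_c below 0.05 N and distance of each of plug_a, plug_b from where it was at the start of the episode below 0.015 m and horizontal distance between each of plug_a, plug_b and blue_field above 0.05 m))); the robot touches nothing.
It fails at once if a plug is pressed against the gauge with more than 20 N (contact force between any of plug_a, plug_b, plug_c and gauge above 20 N).
It fails at once if a plug goes more than 4 mm into a well larger than its own size ((horizontal distance between plug_a and well_3 below 0.008 m and z of plug_a in the frame of well_3 below -0.004 m) or (horizontal distance between plug_c and well_2 below 0.008 m and z of plug_c in the frame of well_2 below -0.004 m) or (horizontal distance between plug_c and well_3 below 0.008 m and z of plug_c in the frame of well_3 below -0.004 m)).
It fails at once if a bottle, the slide mailer or the tweezers is moved by more than 30 mm (distance of any of cleaner_bottle, stain_bottle, slide_mailer, tweezers from where it was at the start of the episode above 0.03 m).
It also fails if it takes over 70 s, if anything falls off the work surface, if the arm or the gripper's body presses on something with over 40 N, if the wrist force passes 120 N, or if a joint passes its speed limit or range.

## Robot

A 6-joint arm with a two-finger parallel gripper is mounted at the origin on a cart in front of the work surface, level with it; the furniture and walls round the work are solid. World frame = base frame: x ahead of the robot, y to its left, z up, the work surface at z = 0. Lengths are in m, angles in degrees, forces in N, time in s.
With the tool pointing down it reaches from about 0.375 to 0.9 m from the base axis. Payload 3.1 kg.
Tool frame: the origin (TCP) lies on the centre line of the jaws, within the pads' length; the fingertips stand 8 mm ahead of it and the grasp point (between the pads) lies 11 mm behind it (bot.tip_extent is the distance from the TCP to the fingertips, in m); z points along the fingers, y is the line along which they close (so a half turn about z gives the same grasp; the last joint's range is limited). The gripper opens to 87 mm and grips with 3 to 60 N. Pads are 19 mm wide; open, the fingers measure 117 mm over their backs; the gripper's body (75 mm by 190 mm) begins 51 mm behind the grasp point.
Start: joints at [58.184, 30.224, 82.088, -0, 67.689, -10.227], TCP at [0.23, 0.581, 0.231] pointing down, gripper open.
Joint ranges: [-176.69, 176.69], [-43.24, 126.21], [12.49, 139.97], [-82, 262], [0, 151.66], [-163.58, 163.58]. Speed limits (degrees/s): [159.86, 159.86, 180, 180, 180, 180].

## Interface

Orientations are given as a 3x3 rotation matrix whose columns are the frame's x, y, z axes.
In Python, from rig import bot, vision, workorder gives the robot as it stands.
- The arm moves only by the shell command python3 -m handwheel 'ROWS'. ROWS is JSON, a list of rows, each an object with "delta_rot": the turn, a rotation vector about the tool's x, y, z in rad, a list of three; "xyz": the shift along the tool's x, y, z in mm, a list of three; "hand": the closure, from -1 (fully open) to 1 (shut). A call has exactly 5 rows; each row is the pose to reach, as a shift and turn from the pose commanded when the call began, along the tool's axes at that moment; what a row does not reach only later rows make up. A row lasts 1/8 s, in which the tool goes at most 62.5 mm and 10.7 degrees, less where a joint would pass 70% of its speed; a pose out of reach is approached as far as the arm can. A call with a gripper value outside its range is refused whole. The fingers move at their own pace and stop on an object; the grip force is fixed at half the most. Time passes only in rows, so rows that repeat a pose let the fingers close, or fill a call up. It gives the time, the measured TCP pose, the force, the opening and the grip force at its end, in the units of the state.
- bot.read_state(): the state, without advancing time (a new reading comes with each control period).
- vision.capture(name): name is "side" or "top"; returns the picture (384x512x3 uint8, red, green, blue); there is no depth.
- vision.camera_model(name): a dict with "camera_matrix" (3x3 intrinsics, pixels), "dist_coeffs" ([k1, k2, p1, p2, k3] as OpenCV has them; the pictures are not rectified), "camera_from_world" (4x4, takes a point from world to camera coordinates). Camera axes: x right, y up, looking along -z (the intrinsics and any distortion apply to the point x, -y, -z); pixel columns grow to the right and rows downward; lengths in m; the calibration is good to about 2 mm. A picture is of the moment at which its call begins. camera_model takes no time and is no camera call.
- workorder.hand_in(): hands the job in; it is judged then, once.
The state is a dict: "time_s": time; "joint_positions": joint angles; "qvel": joint speeds; "tau": joint torques, N m; "position": TCP position; "tcp_rot": TCP orientation; "force": force on the tool from outside, world axes, zero at the start; "moment": the same for the moment, N m; "opening": opening from 0.0 (shut) to 1.0 (fully open); "grasp_force": force on a finger pad.
Only numpy, scipy, OpenCV 4.12 (cv2) and the standard library are available. Lean on these libraries where they do the work, as an engineer would, in place of code of your own. Each camera call takes 0.05 s, during which the arm holds its last target. There are 200 camera calls.

## Working session

There is one attempt and no reset: what is moved stays moved. The work goes in short steps, Python scripts to look and compute and a shell command to move; the robot and the scene stay as the last step left them, time stands still between calls to the robot, and variables do not carry over. Pictures are saved under pics/ and viewed, at most 10 in all, crops included, and the job is handed in when it is done.

```bash
mkdir -p pics; ls; python3 - <<'E'
from rig import bot,vision
import cv2,numpy as np
for n in("top","side"):
    cv2.imwrite(f"pics/{n}0.png",vision.capture(n)[:,:,::-1])
    m=vision.camera_model(n);print(n,np.round(m["camera_matrix"],1).tolist(),m["dist_coeffs"]);print(np.round(m["camera_from_world"],3))
s=bot.read_state();print(s)
E
```

```text
pics
top [[358.7, 0.0, 256.2], [0.0, 358.7, 191.1], [0.0, 0.0, 1.0]] [-0.10737467  0.          0.          0.          0.        ]
[[ 0.024 -1.     0.002 -0.009]
 [ 0.995  0.024  0.095 -0.524]
 [-0.095  0.     0.995 -0.903]
 [ 0.     0.     0.     1.   ]]
side [[470.0, 0.0, 256.9], [0.0, 470.0, 192.4], [0.0, 0.0, 1.0]] [0.03670917 0.         0.         0.         0.        ]
[[-0.999  0.041 -0.02   0.5  ]
 [-0.043 -0.675  0.737 -0.022]
 [ 0.017  0.737  0.676 -1.051]
 [ 0.     0.     0.     1.   ]]
{'time_s': 0.1, 'joint_positions': array([ 5.81841964e+01,  3.02738639e+01,  8.21486162e+01,  6.07585295e-04,
        6.76896680e+01, -1.02263256e+01]), 'qvel': array([-0.00601429,  0.01914462, -0.25559705,  0.08007739,  0.00951253,
       -0.07461409]), 'tau': array([ 1.26165214e-04, -4.40988779e+01, -1.77150643e+01,  6.35276176e-02,
        5.34214801e-02, -2.67881836e-05]), 'position': array([0.22958806, 0.58061542, 0.22966945]), 'tcp_rot': array([[-9.29842404e-01,  3.67956550e-01, -1.04023304e-03],
       [ 3.67957847e-01,  9.29840994e-01, -1.65808223e-03],
       [ 3.57149106e-04, -1.92451707e-03, -9.99998084e-01]]), 'force': array([ 0.21405273, -0.49757496, -0.15106194]), 'moment': array([-0.01977023,  0.00550593, -0.00425411]), 'grasp_force': 0.0, 'opening': 0.9974084894511909}
```

View pics/top0.png

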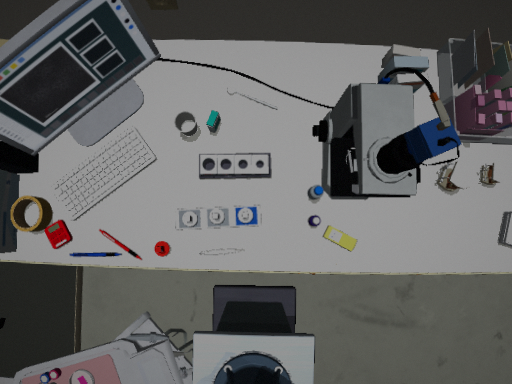

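View pics/side0.png

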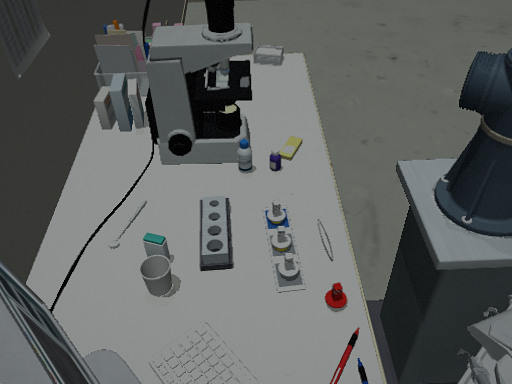

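The top view shows the gauge at about (235,165), with its smallest well at the right (260,163). The blue field with its plug is at (246,216), and the other plugs are at (217,216) and (189,218). The side view shows the gauge at (215,232) and the target plug at (277,214). Next I'll enlarge the crops.

```bash
cat > h.py <<'E'
import numpy as np,cv2
from rig import bot,vision
def ray(n,uv):
    m=vision.camera_model(n);T=m["camera_from_world"];R=T[:3,:3];t=T[:3,3]
    p=cv2.undistortPoints(np.float64(uv).reshape(-1,1,2),m["camera_matrix"],m["dist_coeffs"]).reshape(-1,2)
    d=np.c_[p[:,0],-p[:,1],-np.ones(len(p))]@R
    return -R.T@t,d
def plane(n,uv,z):
    c,d=ray(n,uv);return c+d*((z-c[2])/d[:,2])[:,None]
def proj(n,P):
    m=vision.camera_model(n);T=m["camera_from_world"]
    q=np.atleast_2d(P)@T[:3,:3].T+T[:3,3];q=q*[1,-1,-1]
    return cv2.projectPoints(q,np.zeros(3),np.zeros(3),m["camera_matrix"],np.array(m["dist_coeffs"]))[0].reshape(-1,2)
def tri(u1,u2):
    c1,d1=ray("top",u1);c2,d2=ray("side",u2);out=[]
    for a,b in zip(d1,d2):
        s=np.linalg.lstsq(np.c_[a,-b],c2-c1,rcond=None)[0];p=c1+a*s[0];q=c2+b*s[1]
        out.append(np.r_[(p+q)/2,np.linalg.norm(p-q)])
    return np.array(out)
E
python3 - <<'E'
import cv2
a=cv2.imread("pics/top0.png")[145:235,170:280];b=cv2.imread("pics/side0.png")[185:295,190:310]
cv2.imwrite("pics/c1.png",cv2.resize(a,None,fx=7,fy=6.6,interpolation=cv2.INTER_NEAREST)[:600])
cv2.imwrite("pics/c2.png",cv2.resize(b,None,fx=5,fy=5,interpolation=cv2.INTER_NEAREST))
E
```

```text
(no output)
```

View pics/c1.png

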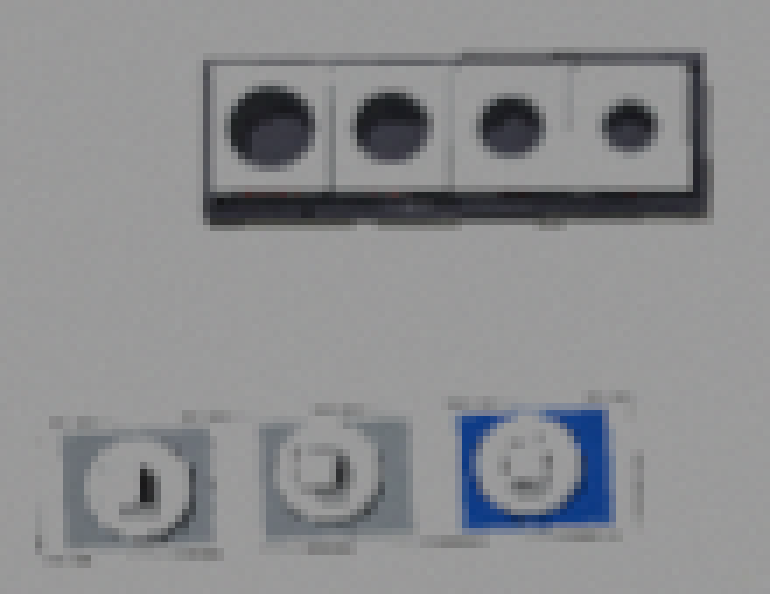

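View pics/c2.png

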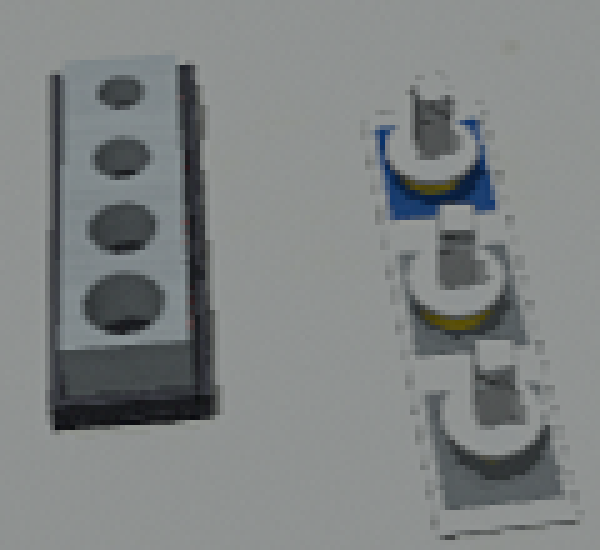

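The top crop gives wells at crop px (629,125), (510,127), (391,126) and (270,127), with the blue plug's flange centred near (528,466). In the side crop the wells are at (121,92), (121,157), (123,229) and (124,302), and the plug grip faces the camera nearly squarely. Next I'll measure the positions.

```bash
cat > meas.py <<'E'
from h import *
def wells(n,im):
    g=cv2.cvtColor(im,cv2.COLOR_RGB2GRAY)
    seeds={"top":[(629/7+170,125/6.6+145),(510/7+170,127/6.6+145),(391/7+170,126/6.6+145),(270/7+170,127/6.6+145)],
     "side":[(121/5+190,92/5+185),(121/5+190,157/5+185),(123/5+190,229/5+185),(124/5+190,302/5+185)]}[n]
    out=[]
    for (u,v) in seeds:
        S=8;x0,y0=int(u)-10,int(v)-10
        c=cv2.resize(g[y0:y0+21,x0:x0+21],None,fx=S,fy=S,interpolation=cv2.INTER_CUBIC)
        deck=np.percentile(c,85);th=(deck+np.percentile(c,15))/2
        cs,_=cv2.findContours((c<th+8).astype(np.uint8),cv2.RETR_EXTERNAL,cv2.CHAIN_APPROX_NONE)
        k=min(cs,key=lambda k:abs(cv2.minEnclosingCircle(k)[0][0]-84)+abs(cv2.minEnclosingCircle(k)[0][1]-84)-0.05*len(k))
        e=cv2.fitEllipse(k);out.append((x0+(e[0][0]+.5)/S-.5,y0+(e[0][1]+.5)/S-.5));print(n,np.round(out[-1],2),np.round(np.array(e[1])/S,1))
    return np.array(out)
E
python3 - <<'E'
from meas import *
z=np.array([.028,.032,.036,.040]);ims={n:cv2.imread(f"pics/{n}0.png")[:,:,::-1].copy() for n in("top","side")}
W={}
for n in ims:
    uv=wells(n,ims[n]);P=np.array([plane(n,[u],h)[0] for u,h in zip(uv,z)]);W[n]=uv
    print(n,(P*1000).round(1).tolist())
print((tri(W["top"],W["side"])*1000).round(1))
for n in ims:
    hsv=cv2.cvtColor(ims[n],cv2.COLOR_RGB2HSV)
    x0,y0,x1,y1={"top":(230,200,264,228),"side":(258,195,300,235)}[n];S=8
    m=((hsv[...,0]>100)&(hsv[...,0]<130)&(hsv[...,1]>100))[y0:y1,x0:x1].astype(np.float32)*255
    m=(cv2.resize(m,None,fx=S,fy=S,interpolation=cv2.INTER_LINEAR)>127).astype(np.uint8)
    k=np.vstack(cv2.findContours(m,cv2.RETR_EXTERNAL,cv2.CHAIN_APPROX_NONE)[0])
    q=cv2.minAreaRect(k);b=(cv2.boxPoints(q)+.5)/S-.5+[x0,y0]
    print(n,"blue box",(plane(n,b,.004)*1000).round(1).tolist())
    if n=="top":
        hull=cv2.fillConvexPoly(np.zeros_like(m),cv2.convexHull(k),1)
        hole=(hull>0)&(m==0);hole=cv2.morphologyEx(hole.astype(np.uint8),cv2.MORPH_OPEN,np.ones((13,13)))
        c=max(cv2.findContours(hole,cv2.RETR_EXTERNAL,cv2.CHAIN_APPROX_NONE)[0],key=len)
        (cx,cy),r=cv2.minEnclosingCircle(c);e=cv2.fitEllipse(c)
        for u in((cx,cy),e[0]):
            u=(np.array(u)+.5)/S-.5+[x0,y0];print("flange",u,(plane(n,[u],.020)*1000).round(1))
        print(r/S,e[1])
E
```

```text
top [258.67 162.95] [22.4 25.3]
top [242.51 163.62] [9.3 9.6]
top [225.43 163.67] [10.9 11.1]
top [334.78  60.49] [ 72.4 348.6]
top [[597.4, -1.6, 28.0], [594.0, 40.3, 32.0], [592.1, 84.1, 36.0], [881.3, -200.1, 40.0]]
side [214.22 204.14] [19.3 24. ]
side [213.81 216.11] [ 8.4 12. ]
side [214.01 230.17] [10.4 14.1]
side [214.25 245.22] [12.5 16.7]
side [[593.1, -2.7, 28.0], [592.6, 37.9, 32.0], [590.7, 82.1, 36.0], [588.7, 126.0, 40.0]]
[[ 595.    -1.4   29.7    4.2]
 [ 592.9   40.2   34.4    1.2]
 [ 591.1   84.    38.2    1.3]
 [ 747.9 -120.5  -59.8  368.2]]
top blue box [[436.8, 55.2, 4.0], [483.8, 56.5, 4.0], [485.2, 1.5, 4.0], [438.2, 0.4, 4.0]]
flange [244.99766254 214.67171955] [[462.6  30.6  20. ]]
flange [245.03982353 214.74498367] [[462.4  30.5  20. ]]
8.348698616027832 (121.46356964111328, 127.32533264160156)
side blue box [[483.8, -0.1, 4.0], [434.7, -6.2, 4.0], [434.4, 50.6, 4.0], [481.6, 56.3, 4.0]]
```

```bash
cat >> h.py <<'E'
from scipy.spatial.transform import Rotation as Ro
def go(t,yaw_y=0.0):
    """print remaining tool-frame shift (mm) and turn to world target t (mm), tool y at yaw_y deg, pointing down"""
    s=bot.read_state();R=s["tcp_rot"];a=np.radians(yaw_y)
    G=np.c_[[-np.sin(a)*-1*-1*-1,np.cos(a),0],[np.cos(a),np.sin(a),0],[0,0,-1]]
    G[:,0]=np.cross(G[:,1],G[:,2])
    print("t",s["time_s"],"pos",(s["position"]*1000).round(1),"F",s["force"].round(1),"open",round(s["opening"],3),"grip",round(s["grasp_force"],1))
    print("shift",(R.T@(np.array(t)-s["position"]*1000)).round(1),"turn",Ro.from_matrix(R.T@G).as_rotvec().round(4))
E
sed -i 's/-np.sin(a)\*-1\*-1\*-1/0/' h.py
python3 -m handwheel '[{"delta_rot":[0,0,0.12],"xyz":[-42,-42,0],"hand":-1},{"delta_rot":[0,0,0.24],"xyz":[-84,-84,0],"hand":-1},{"delta_rot":[0,0,0.36],"xyz":[-126,-126,0],"hand":-1},{"delta_rot":[0,0,0.48],"xyz":[-168,-168,0],"hand":-1},{"delta_rot":[0,0,0.6],"xyz":[-210,-210,0],"hand":-1}]'
python3 -c "from h import *;go([462,30,150])"
```

```text
time_s: 0.72
position: [0.3483, 0.3069, 0.2304]
tcp_rot: [[-0.557, 0.831, 0.0], [0.831, 0.557, -0.0], [-0.0, -0.0, -1.0]]
force: [0.5, -0.8, -0.3]
opening: 0.999
grasp_force: 0.0
t 0.725 pos [348.3 306.9 230.4] F [ 0.5 -0.8 -0.3] open 0.999 grip 0.0
shift [-293.3  -59.7   80.4] turn [-0.000e+00  1.000e-04  5.905e-01]
```

```bash
python3 -m handwheel '[{"delta_rot":[0,0,0.12],"xyz":[-58,-12,0],"hand":-1},{"delta_rot":[0,0,0.24],"xyz":[-116,-24,0],"hand":-1},{"delta_rot":[0,0,0.36],"xyz":[-174,-36,20],"hand":-1},{"delta_rot":[0,0,0.48],"xyz":[-232,-48,50],"hand":-1},{"delta_rot":[0,0,0.59],"xyz":[-290,-59,70],"hand":-1}]'
python3 -m handwheel '[{"delta_rot":[0,0,0],"xyz":[0,0,0],"hand":-1},{"delta_rot":[0,0,0],"xyz":[0,0,0],"hand":-1},{"delta_rot":[0,0,0],"xyz":[0,0,0],"hand":-1},{"delta_rot":[0,0,0],"xyz":[0,0,0],"hand":-1},{"delta_rot":[0,0,0],"xyz":[0,0,0],"hand":-1}]' >/dev/null
python3 - <<'E'
from h import *
go([462,30,90])
cv2.imwrite("pics/side1.png",cv2.resize(vision.capture("side")[:,:,::-1][130:280,180:330],None,fx=4,fy=4,interpolation=cv2.INTER_CUBIC))
E
```

```text
time_s: 1.35
position: [0.4599, 0.0368, 0.1608]
tcp_rot: [[-0.0, 1.0, -0.001], [1.0, 0.0, 0.0], [0.0, -0.001, -1.0]]
force: [0.8, 1.1, 0.1]
opening: 0.999
grasp_force: 0.0
t 1.975 pos [459.8  39.4 162.2] F [0.6 0.2 0.3] open 0.999 grip 0.0
shift [-9.4  2.1 72.2] turn [0.0007 0.0001 0.0059]
```

View pics/side1.png

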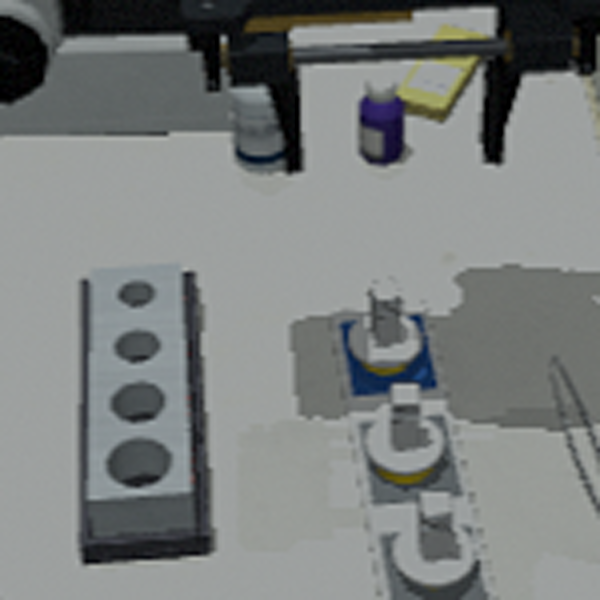

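The side view shows the open fingers with tips at crop (291,168) and (492,161), above and beyond the target plug, whose grip's front face spans x 370-402. I'll check the calibration using the known finger position.

```bash
python3 - <<'E'
from h import *
f=lambda u:np.array(u)/4-.375+[180,130]
P=plane("side",[f((291,168)),f((492,161))],.154)*1000;print(P.round(1),P.mean(0).round(1))
print((plane("side",[f((386,292)),f((402,292)),f((370,292))],.056)*1000).round(1))
print((plane("side",[f((387,343))],.020)*1000).round(1))
im=cv2.imread("pics/side0.png");cv2.imwrite("pics/p.png",cv2.resize(im[185:240,250:305],None,fx=10,fy=10,interpolation=cv2.INTER_CUBIC))
E
```

```text
[[508.1  43.  154. ]
 [411.1  44.2 154. ]] [459.6  43.6 154. ]
[[460.6  30.1  56. ]
 [452.3  30.7  56. ]
 [468.9  29.6  56. ]]
[[459.9  32.   20. ]]
```

View pics/p.png

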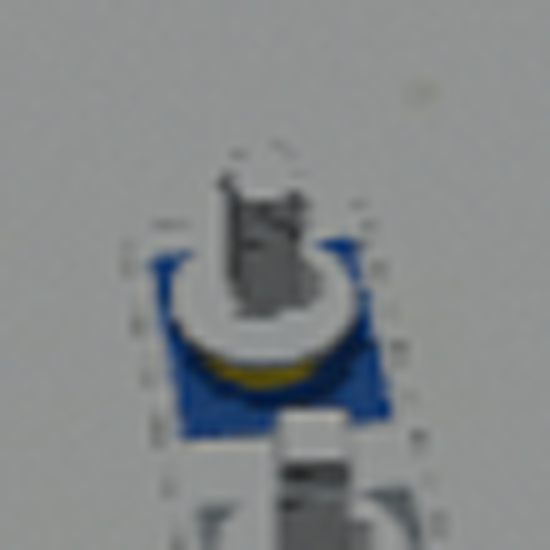

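The target plug's grip face spans x 240-300 and its flange ellipse spans x 172-362 with its bottom at row 362. The plug is nearly square to the axes.

```bash
python3 - <<'E'
from h import *
print((plane("side",[(276.25,213.95)],.020)*1000).round(1), (plane("side",[(277-.45,204.2)],.056)*1000).round(1))
go([461,29.5,90])
E
python3 -m handwheel '[{"delta_rot":[0,0,0],"xyz":[-10,1.3,20],"hand":-1},{"delta_rot":[0,0,0],"xyz":[-10,1.3,45],"hand":-1},{"delta_rot":[0,0,0],"xyz":[-10,1.3,72],"hand":-1},{"delta_rot":[0,0,0],"xyz":[-10,1.3,72],"hand":-1},{"delta_rot":[0,0,0],"xyz":[-10,1.3,72],"hand":-1}]'
```

```text
[[459.9  27.7  20. ]] [[460.1  34.9  56. ]]
t 2.025 pos [459.9  39.2 162.1] F [-0.1 -0.1  0. ] open 1.002 grip 0.0
shift [-9.7  1.  72.1] turn [0.0006 0.0001 0.0055]
time_s: 2.65
position: [0.4617, 0.0286, 0.0903]
tcp_rot: [[-0.004, 1.0, 0.001], [1.0, 0.004, -0.0], [-0.0, 0.001, -1.0]]
force: [0.0, 0.3, -0.3]
opening: 0.999
grasp_force: 0.0
```

```bash
python3 -m handwheel '[{"delta_rot":[0,0,0],"xyz":[0,0,25],"hand":-1},{"delta_rot":[0,0,0],"xyz":[0,0,45],"hand":-1},{"delta_rot":[0,0,0],"xyz":[0,0,54],"hand":-1},{"delta_rot":[0,0,0],"xyz":[0,0,54],"hand":-1},{"delta_rot":[0,0,0],"xyz":[0,0,54],"hand":0.2}]'
python3 -m handwheel '[{"delta_rot":[0,0,0],"xyz":[0,0,0],"hand":1},{"delta_rot":[0,0,0],"xyz":[0,0,0],"hand":1},{"delta_rot":[0,0,0],"xyz":[0,0,0],"hand":1},{"delta_rot":[0,0,0],"xyz":[0,0,0],"hand":1},{"delta_rot":[0,0,0],"xyz":[0,0,0],"hand":1}]'
python3 -m handwheel '[{"delta_rot":[0,0,0],"xyz":[0,0,0],"hand":1},{"delta_rot":[0,0,0],"xyz":[0,0,-20],"hand":1},{"delta_rot":[0,0,0],"xyz":[0,0,-50],"hand":1},{"delta_rot":[0,0,0],"xyz":[0,0,-60],"hand":1},{"delta_rot":[0,0,0],"xyz":[0,0,-60],"hand":1}]'
python3 - <<'E'
from h import *
go([595,-4,96])
for n in("top","side"): cv2.imwrite(f"pics/{n}2.png",vision.capture(n)[:,:,::-1])
a=cv2.imread("pics/top2.png")[140:240,170:300];b=cv2.imread("pics/side2.png")[150:270,200:320]
cv2.imwrite("pics/m2.png",np.hstack([cv2.resize(a,(390,300),interpolation=cv2.INTER_CUBIC),cv2.resize(b,(400,400),interpolation=cv2.INTER_CUBIC)[50:350]]))
E
```

```text
time_s: 3.28
position: [0.4619, 0.0284, 0.0365]
tcp_rot: [[-0.004, 1.0, 0.002], [1.0, 0.004, -0.0], [-0.0, 0.002, -1.0]]
force: [0.4, -0.1, -0.1]
opening: 0.953
grasp_force: 0.0
time_s: 3.9
position: [0.4612, 0.0285, 0.0357]
tcp_rot: [[-0.004, 1.0, -0.0], [1.0, 0.004, 0.0], [0.0, -0.0, -1.0]]
force: [-0.5, 0.1, -0.1]
opening: 0.4
grasp_force: 0.0
time_s: 4.53
position: [0.4616, 0.0284, 0.0961]
tcp_rot: [[-0.004, 1.0, 0.001], [1.0, 0.004, -0.0], [-0.0, 0.001, -1.0]]
force: [0.9, -0.7, -0.9]
opening: 0.154
grasp_force: 30.0
t 4.525 pos [461.6  28.4  96.1] F [ 0.9 -0.7 -0.9] open 0.154 grip 30.0
shift [-33.  133.3   0.3] turn [0.0013 0.0003 0.0041]
```

View pics/m2.png

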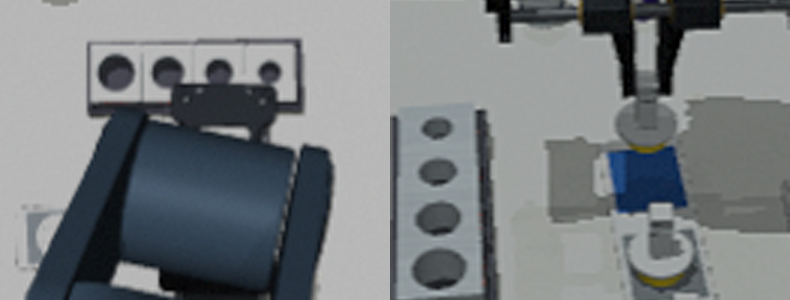

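The plug hangs low between the tips: flange centre at composite (648,125), tips at row 95. The lift began before the fingers had finished closing, so the grip is shallow. I'll set it back on the field and regrasp deeper.

```bash
cat >> h.py <<'E'
def flange_side(im,lo,hi):pass
E
python3 - <<'E'
from h import *
u=[(258/3.333+200-.35,175/3.333+150-.35)]
c,d=ray("side",u);s=(0.0270-c[1])/d[0,1];print("flange mid at",((c+d*s)*1000).round(1))
E
python3 -m handwheel '[{"delta_rot":[0,0,0],"xyz":[0,0,15],"hand":1},{"delta_rot":[0,0,0],"xyz":[0,0,28],"hand":1},{"delta_rot":[0,0,0],"xyz":[0,0,33],"hand":1},{"delta_rot":[0,0,0],"xyz":[0,0,36],"hand":1},{"delta_rot":[0,0,0],"xyz":[0,0,36],"hand":1}]'
```

```text
flange mid at [[458.4  27.   54.2]]
time_s: 5.25
position: [0.4613, 0.0285, 0.0596]
tcp_rot: [[-0.004, 1.0, -0.0], [1.0, 0.004, 0.0], [0.0, -0.0, -1.0]]
force: [-0.7, -0.2, -1.2]
opening: 0.152
grasp_force: 30.0
```

```bash
python3 -m handwheel '[{"delta_rot":[0,0,0],"xyz":[0,0,0.5],"hand":1},{"delta_rot":[0,0,0],"xyz":[0,0,1],"hand":1},{"delta_rot":[0,0,0],"xyz":[0,0,1.5],"hand":1},{"delta_rot":[0,0,0],"xyz":[0,0,2],"hand":1},{"delta_rot":[0,0,0],"xyz":[0,0,2],"hand":1}]' | grep -E "pos|force"
python3 -m handwheel '[{"delta_rot":[0,0,0],"xyz":[0,0,0.5],"hand":1},{"delta_rot":[0,0,0],"xyz":[0,0,1],"hand":1},{"delta_rot":[0,0,0],"xyz":[0,0,1.5],"hand":1},{"delta_rot":[0,0,0],"xyz":[0,0,2],"hand":1},{"delta_rot":[0,0,0],"xyz":[0,0,2],"hand":1}]' | grep -E "pos|force"
python3 - <<'E'
from h import *
cv2.imwrite("pics/side3.png",cv2.resize(vision.capture("side")[:,:,::-1][150:250,230:330],None,fx=5,fy=5,interpolation=cv2.INTER_CUBIC))
E
```

```text
position: [0.4613, 0.0285, 0.0578]
force: [1.0, -0.3, -1.0]
grasp_force: 30.0
position: [0.4613, 0.0284, 0.0569]
force: [-2.1, -0.7, 11.4]
grasp_force: 30.0
```

View pics/side3.png

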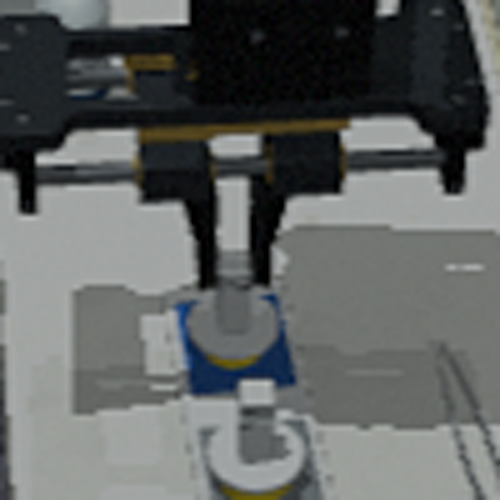

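The plug stands on the blue field, with the tips gripping only the top ~7 mm. I'll open, go 21 mm deeper, and close with more time.

```bash
python3 -m handwheel '[{"delta_rot":[0,0,0],"xyz":[0,0,-1],"hand":0},{"delta_rot":[0,0,0],"xyz":[0,0,-1],"hand":0},{"delta_rot":[0,0,0],"xyz":[0,0,-1],"hand":0},{"delta_rot":[0,0,0],"xyz":[0,0,-1],"hand":0},{"delta_rot":[0,0,0],"xyz":[0,0,-1],"hand":0}]' | tail -3
python3 -m handwheel '[{"delta_rot":[0,0,0],"xyz":[0,0,10],"hand":0},{"delta_rot":[0,0,0],"xyz":[0,0,21],"hand":0},{"delta_rot":[0,0,0],"xyz":[0,0,21],"hand":0},{"delta_rot":[0,0,0],"xyz":[0,0,21],"hand":0},{"delta_rot":[0,0,0],"xyz":[0,0,21],"hand":1}]' | grep pos
python3 -m handwheel '[{"delta_rot":[0,0,0],"xyz":[0,0,0],"hand":1},{"delta_rot":[0,0,0],"xyz":[0,0,0],"hand":1},{"delta_rot":[0,0,0],"xyz":[0,0,0],"hand":1},{"delta_rot":[0,0,0],"xyz":[0,0,0],"hand":1},{"delta_rot":[0,0,0],"xyz":[0,0,0],"hand":1}]' | grep -E "grasp|open|pos|force"
```

```text
force: [-0.9, -0.1, 0.1]
opening: 0.496
grasp_force: 0.0
position: [0.4614, 0.0285, 0.0359]
position: [0.4613, 0.0285, 0.0358]
force: [-1.1, -0.3, 1.0]
opening: 0.153
grasp_force: 30.0
```

```bash
python3 -m handwheel '[{"delta_rot":[0,0,0],"xyz":[0,0,-15],"hand":1},{"delta_rot":[0,0,0],"xyz":[0,0,-40],"hand":1},{"delta_rot":[0,0,0],"xyz":[0,0,-60],"hand":1},{"delta_rot":[0,0,0],"xyz":[-10,44,-60],"hand":1},{"delta_rot":[0,0,0],"xyz":[-20,88,-60],"hand":1}]' | grep -E "pos|grasp"
python3 -m handwheel '[{"delta_rot":[0,0,0],"xyz":[-12,40,0],"hand":1},{"delta_rot":[0,0,0],"xyz":[-12,45,0],"hand":1},{"delta_rot":[0,0,0],"xyz":[-12,45,20],"hand":1},{"delta_rot":[0,0,0],"xyz":[-12,45,20],"hand":1},{"delta_rot":[0,0,0],"xyz":[-12,45,20],"hand":1}]' | grep -E "pos|grasp"
python3 - <<'E'
from meas import *
go([594.5,-4,76])
im=vision.capture("side");cv2.imwrite("pics/side4.png",im[:,:,::-1])
cv2.imwrite("pics/s4.png",cv2.resize(im[:,:,::-1][165:265,170:270],None,fx=6,fy=6,interpolation=cv2.INTER_CUBIC))
E
```

```text
position: [0.5501, 0.0088, 0.0963]
grasp_force: 30.0
position: [0.5936, -0.0027, 0.0758]
grasp_force: 30.0
t 9.675 pos [593.6  -2.7  75.8] F [-0.1 -0.5 -0.1] open 0.156 grip 30.0
shift [-1.3  0.9 -0.2] turn [-0.0011 -0.0002  0.0042]
```

View pics/s4.png

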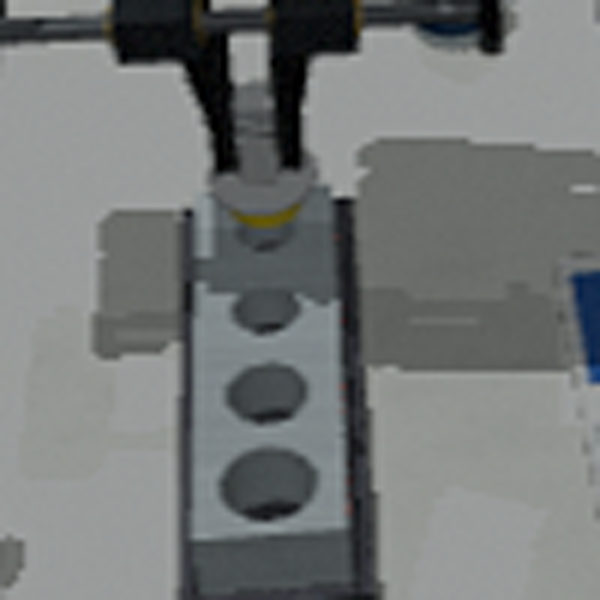

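The plug is held upright above well_0: flange x 212-318 with its lower edge at row 213, well_0 showing below at (265,235). The spigot looks about 26 mm wide. Now the offset.

```bash
python3 - <<'E'
from h import *
f=lambda u:np.array(u)/6-.42+[170,165]
print("flange near edge",(plane("side",[f((265,213))],.056)*1000).round(1),"spigot near edge",(plane("side",[f((266,228))],.044)*1000).round(1))
print((plane("side",[f((212,182)),f((318,182))],.058)*1000).round(1))
print("well1..3",[(plane("side",[f(u)],z)*1000).round(1).tolist() for u,z in(((266,311),.032),((266,394),.036),((268,485),.040))])
E
```

```text
flange near edge [[591.4  14.1  56. ]] spigot near edge [[592.1   9.2  44. ]]
[[610.4  -1.   58. ]
 [572.8   1.4  58. ]]
well1..3 [[[592.3, 38.8, 32.0]], [[590.9, 82.3, 36.0]], [[588.7, 126.5, 40.0]]]
```

```bash
python3 -m handwheel '[{"delta_rot":[0,0,0],"xyz":[-0.3,2.4,0],"hand":1},{"delta_rot":[0,0,0],"xyz":[-0.3,2.4,8],"hand":1},{"delta_rot":[0,0,0],"xyz":[-0.3,2.4,13],"hand":1},{"delta_rot":[0,0,0],"xyz":[-0.3,2.4,15],"hand":1},{"delta_rot":[0,0,0],"xyz":[-0.3,2.4,15],"hand":1}]' | grep -E "pos|force"
python3 -m handwheel '[{"delta_rot":[0,0,0],"xyz":[0,0,0.5],"hand":1},{"delta_rot":[0,0,0],"xyz":[0,0,1],"hand":1},{"delta_rot":[0,0,0],"xyz":[0,0,1.5],"hand":1},{"delta_rot":[0,0,0],"xyz":[0,0,2],"hand":1},{"delta_rot":[0,0,0],"xyz":[0,0,2],"hand":1}]' | grep -E "pos|force"
python3 -m handwheel '[{"delta_rot":[0,0,0],"xyz":[0,0,0.5],"hand":1},{"delta_rot":[0,0,0],"xyz":[0,0,1],"hand":1},{"delta_rot":[0,0,0],"xyz":[0,0,1.5],"hand":1},{"delta_rot":[0,0,0],"xyz":[0,0,1.5],"hand":1},{"delta_rot":[0,0,0],"xyz":[0,0,1.5],"hand":1}]' | grep -E "pos|force"
```

```text
position: [0.5966, -0.0032, 0.0604]
force: [0.4, 0.2, -1.0]
grasp_force: 30.0
position: [0.5969, -0.0033, 0.0592]
force: [-1.6, 0.2, 4.4]
grasp_force: 30.0
position: [0.5969, -0.0033, 0.0577]
force: [-1.4, 0.2, 6.8]
grasp_force: 30.0
```

It stops on well_0's rim, as expected. Next is well_1.

```bash
python3 -m handwheel '[{"delta_rot":[0,0,0],"xyz":[0,0,-10],"hand":1},{"delta_rot":[0,0,0],"xyz":[0,0,-18],"hand":1},{"delta_rot":[0,0,0],"xyz":[22,-1.1,-18],"hand":1},{"delta_rot":[0,0,0],"xyz":[44,-2.3,-18],"hand":1},{"delta_rot":[0,0,0],"xyz":[44,-2.3,-18],"hand":1}]' | grep -E "pos|force"
python3 -m handwheel '[{"delta_rot":[0,0,0],"xyz":[0,0,5],"hand":1},{"delta_rot":[0,0,0],"xyz":[0,0,8],"hand":1},{"delta_rot":[0,0,0],"xyz":[0,0,10],"hand":1},{"delta_rot":[0,0,0],"xyz":[0,0,10],"hand":1},{"delta_rot":[0,0,0],"xyz":[0,0,10],"hand":1}]' | grep -E "pos|force"
python3 - <<'E'
from meas import *
im=vision.capture("side");cv2.imwrite("pics/side5.png",im[:,:,::-1])
cv2.imwrite("pics/s5.png",cv2.resize(im[:,:,::-1][175:265,185:260],None,fx=8,fy=6.6,interpolation=cv2.INTER_CUBIC))
E
```

```text
position: [0.5933, 0.0436, 0.0748]
force: [-0.3, -0.1, -1.0]
grasp_force: 30.0
position: [0.5944, 0.0404, 0.0653]
force: [0.0, -0.3, -0.7]
grasp_force: 30.0
```

View pics/s5.png

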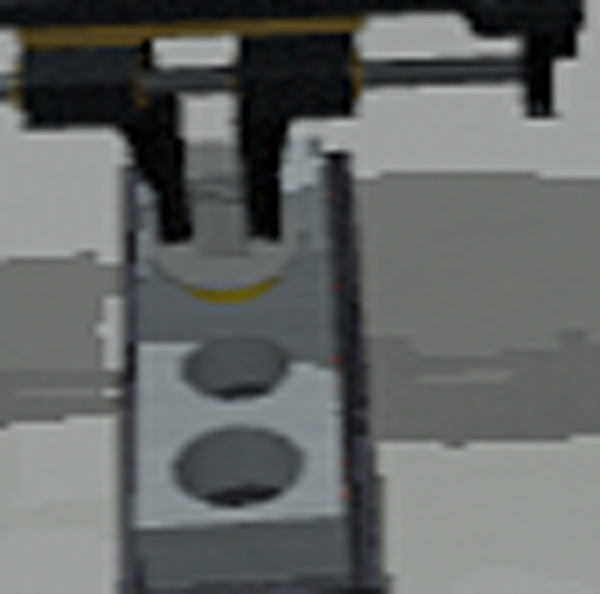

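The plug is over well_1: spigot arc x 183-277, centre about 230 against about 234 for the well line, so it sits about 1 mm too far in +x. I'll press lightly and feel around by sliding.

```bash
python3 -m handwheel '[{"delta_rot":[0,0,0],"xyz":[0,-0.5,0.5],"hand":1},{"delta_rot":[0,0,0],"xyz":[0,-0.5,1],"hand":1},{"delta_rot":[0,0,0],"xyz":[0,-0.5,1.5],"hand":1},{"delta_rot":[0,0,0],"xyz":[0,-0.5,2.5],"hand":1},{"delta_rot":[0,0,0],"xyz":[0,-0.5,3.2],"hand":1}]' | grep -E "pos|force"
python3 -m handwheel '[{"delta_rot":[0,0,0],"xyz":[0,0,0.5],"hand":1},{"delta_rot":[0,0,0],"xyz":[0,-0.4,0.5],"hand":1},{"delta_rot":[0,0,0],"xyz":[0,-0.8,0.5],"hand":1},{"delta_rot":[0,0,0],"xyz":[0,-1.2,0.5],"hand":1},{"delta_rot":[0,0,0],"xyz":[0,-1.2,0.5],"hand":1}]' | grep -E "pos|force"
```

```text
position: [0.5939, 0.0407, 0.0626]
force: [-2.0, -0.5, 4.8]
grasp_force: 30.0
position: [0.5937, 0.0407, 0.0624]
force: [-0.3, -0.5, 4.4]
grasp_force: 30.0
```

```bash
python3 -m handwheel '[{"delta_rot":[0,0,0],"xyz":[0.5,0,0],"hand":1},{"delta_rot":[0,0,0],"xyz":[1,0,0],"hand":1},{"delta_rot":[0,0,0],"xyz":[1.5,0,0],"hand":1},{"delta_rot":[0,0,0],"xyz":[1.5,0,0],"hand":1},{"delta_rot":[0,0,0],"xyz":[1.5,0,0],"hand":1}]' | grep -E "pos|force"
python3 -m handwheel '[{"delta_rot":[0,0,0],"xyz":[-1,0,0],"hand":1},{"delta_rot":[0,0,0],"xyz":[-2,0,0],"hand":1},{"delta_rot":[0,0,0],"xyz":[-3,0,0],"hand":1},{"delta_rot":[0,0,0],"xyz":[-3,0,0],"hand":1},{"delta_rot":[0,0,0],"xyz":[-3,0,0],"hand":1}]' | grep -E "pos|force"
python3 -m handwheel '[{"delta_rot":[0,0,0],"xyz":[0,0.8,0],"hand":1},{"delta_rot":[0,0,0],"xyz":[0,1.6,0],"hand":1},{"delta_rot":[0,0,0],"xyz":[0.5,2,0],"hand":1},{"delta_rot":[0,0,0],"xyz":[1.5,2,0],"hand":1},{"delta_rot":[0,0,0],"xyz":[1.5,2,0],"hand":1}]' | grep -E "pos|force"
```

```text
position: [0.5938, 0.041, 0.0624]
force: [0.0, -2.9, 5.0]
grasp_force: 30.0
position: [0.5938, 0.0402, 0.0624]
force: [0.1, 3.0, 5.5]
grasp_force: 30.0
position: [0.594, 0.0405, 0.062]
force: [-2.5, -1.5, 5.0]
grasp_force: 30.0
```

Friction holds the plug on the rim, so I'll do discrete lift-and-press probes instead.

```bash
python3 -m handwheel '[{"delta_rot":[0,0,0],"xyz":[0,0,-4],"hand":1},{"delta_rot":[0,0,0],"xyz":[0,0,-4],"hand":1},{"delta_rot":[0,0,0],"xyz":[0,0,-4],"hand":1},{"delta_rot":[0,0,0],"xyz":[0,0,-4],"hand":1},{"delta_rot":[0,0,0],"xyz":[0,0,-4],"hand":1}]' | grep -E "pos|force"
python3 -c "
from meas import *
go([592.8,40.5,64.9])
im=vision.capture('side');cv2.imwrite('pics/side6.png',im[:,:,::-1])
hsv=cv2.cvtColor(im,cv2.COLOR_RGB2HSV)
for r in range(205,226):
    m=np.where((hsv[r,195:235,0]>15)&(hsv[r,195:235,0]<38)&(hsv[r,195:235,1]>90))[0]
    if len(m):print(r,m+195)
"
```

```text
position: [0.5946, 0.0407, 0.0654]
force: [0.2, -0.5, -0.5]
grasp_force: 30.0
t 16.65 pos [594.6  40.7  65.4] F [ 0.2 -0.5 -0.5] open 0.155 grip 30.0
shift [-0.2 -1.8  0.5] turn [-0.0002 -0.      0.004 ]
206 [219]
218 [217 218]
219 [209 210 211 212 213 214 215 216 217]
220 [210 211 212 213 214 215]
```

```bash
python3 -c "
from h import *
print((plane('side',[(212.9,220.5)],.0336)*1000).round(1))"
python3 -m handwheel '[{"delta_rot":[0,0,0],"xyz":[0,-1.8,0],"hand":1},{"delta_rot":[0,0,0],"xyz":[0,-1.8,0],"hand":1},{"delta_rot":[0,0,0],"xyz":[0,-1.8,2],"hand":1},{"delta_rot":[0,0,0],"xyz":[0,-1.8,4],"hand":1},{"delta_rot":[0,0,0],"xyz":[0,-1.8,4],"hand":1}]' | grep -E "pos|force"
python3 -m handwheel '[{"delta_rot":[0,0,0],"xyz":[0,0,-4],"hand":1},{"delta_rot":[0,0,0],"xyz":[-1.5,0,-4],"hand":1},{"delta_rot":[0,0,0],"xyz":[-1.5,0,-2],"hand":1},{"delta_rot":[0,0,0],"xyz":[-1.5,0,0],"hand":1},{"delta_rot":[0,0,0],"xyz":[-1.5,0,0],"hand":1}]' | grep -E "pos|force"
python3 -m handwheel '[{"delta_rot":[0,0,0],"xyz":[0,0,-4],"hand":1},{"delta_rot":[0,0,0],"xyz":[3,0,-4],"hand":1},{"delta_rot":[0,0,0],"xyz":[3,0,-2],"hand":1},{"delta_rot":[0,0,0],"xyz":[3,0,0],"hand":1},{"delta_rot":[0,0,0],"xyz":[3,0,0],"hand":1}]' | grep -E "pos|force"
```

```text
[[594.   52.2  33.6]]
position: [0.593, 0.0406, 0.0621]
force: [-1.6, 0.1, 5.4]
grasp_force: 30.0
position: [0.593, 0.0391, 0.0619]
force: [-1.5, -0.3, 6.3]
grasp_force: 30.0
position: [0.5927, 0.0425, 0.0619]
force: [-1.4, 0.8, 6.2]
grasp_force: 30.0
```

```bash
python3 -m handwheel '[{"delta_rot":[0,0,0],"xyz":[0,0,-4],"hand":1},{"delta_rot":[0,0,0],"xyz":[-2,-1.3,-4],"hand":1},{"delta_rot":[0,0,0],"xyz":[-2,-1.3,-2],"hand":1},{"delta_rot":[0,0,0],"xyz":[-2,-1.3,0],"hand":1},{"delta_rot":[0,0,0],"xyz":[-2,-1.3,0],"hand":1}]' | grep -E "pos|force"
python3 - <<'E'
from h import *
# spigot width from the picture over well_0 (colour mask), flange as the yardstick
im=cv2.imread("pics/side4.png");hsv=cv2.cvtColor(im,cv2.COLOR_BGR2HSV)
for r in range(196,206):
    m=np.where((hsv[r,195:235,0]>15)&(hsv[r,195:235,0]<38)&(hsv[r,195:235,1]>90))[0]
    if len(m):
        P=plane("side",[(m[0]+194.5,r),(m[-1]+195.5,r)],.048)*1000;print(r,m[0]+195,m[-1]+195,P[:,:2].round(1).tolist())
E
```

```text
position: [0.5914, 0.0399, 0.0619]
force: [-1.4, -0.6, 6.9]
grasp_force: 30.0
199 219 219 [[582.2, 2.9], [580.0, 3.0]]
200 209 218 [[603.5, 4.7], [582.1, 6.0]]
201 209 218 [[603.4, 7.8], [582.0, 9.1]]
202 211 216 [[599.0, 11.1], [586.2, 11.9]]
```

It's too big for well_1 at every probe, and the arc geometry agrees with a spigot of at least 26.5 mm. Next is well_2, approached gently.

```bash
python3 -m handwheel '[{"delta_rot":[0,0,0],"xyz":[0,0,-8],"hand":1},{"delta_rot":[0,0,0],"xyz":[0,0,-14],"hand":1},{"delta_rot":[0,0,0],"xyz":[22,0.1,-14],"hand":1},{"delta_rot":[0,0,0],"xyz":[44.3,0.2,-14],"hand":1},{"delta_rot":[0,0,0],"xyz":[44.3,0.2,-14],"hand":1}]' | grep -E "pos|force"
python3 -m handwheel '[{"delta_rot":[0,0,0],"xyz":[0,0,2],"hand":1},{"delta_rot":[0,0,0],"xyz":[0,0,4],"hand":1},{"delta_rot":[0,0,0],"xyz":[0,0,6],"hand":1},{"delta_rot":[0,0,0],"xyz":[0,0,6],"hand":1},{"delta_rot":[0,0,0],"xyz":[0,0,6],"hand":1}]' | grep -E "pos|force"
python3 - <<'E'
from meas import *
im=vision.capture("side");cv2.imwrite("pics/side7.png",im[:,:,::-1])
hsv=cv2.cvtColor(im,cv2.COLOR_RGB2HSV)
for r in range(215,245):
    m=np.where((hsv[r,195:235,0]>15)&(hsv[r,195:235,0]<38)&(hsv[r,195:235,1]>90))[0]
    if len(m):print(r,m[0]+195,m[-1]+195,(plane("side",[(m.mean()+195,r+.5)],.038)*1000).round(1))
go([591.4,84.2,67])
E
```

```text
position: [0.5912, 0.0858, 0.0756]
force: [-0.3, -0.8, -0.7]
grasp_force: 30.0
position: [0.5916, 0.0843, 0.0695]
force: [-0.1, -0.9, 0.1]
grasp_force: 30.0
232 218 219 [[581.3  90.9  38. ]]
233 209 218 [[590.9  93.   38. ]]
234 210 217 [[591.2  95.7  38. ]]
t 20.5 pos [591.6  84.4  69.6] F [ 0.3  0.1 -0.8] open 0.16 grip 30.0
shift [-0.2 -0.2  2.6] turn [0.0001 0.     0.0038]
```

```bash
python3 -m handwheel '[{"delta_rot":[0,0,0],"xyz":[0,0,1],"hand":1},{"delta_rot":[0,0,0],"xyz":[0,0,2],"hand":1},{"delta_rot":[0,0,0],"xyz":[0,0,3],"hand":1},{"delta_rot":[0,0,0],"xyz":[0,0,4],"hand":1},{"delta_rot":[0,0,0],"xyz":[0,0,5],"hand":1}]' | grep -E "pos|force"
```

```text
position: [0.5917, 0.0845, 0.0652]
force: [-1.3, 0.1, 6.7]
grasp_force: 30.0
```

```bash
p(){ grep -E "pos|^force"; }
python3 -m handwheel '[{"delta_rot":[0,0,0],"xyz":[0,0,-4],"hand":1},{"delta_rot":[0,0,0],"xyz":[0,-1.3,-4],"hand":1},{"delta_rot":[0,0,0],"xyz":[0,-1.3,-2],"hand":1},{"delta_rot":[0,0,0],"xyz":[0,-1.3,0],"hand":1},{"delta_rot":[0,0,0],"xyz":[0,-1.3,0],"hand":1}]' |p
python3 -m handwheel '[{"delta_rot":[0,0,0],"xyz":[0,0,-4],"hand":1},{"delta_rot":[0,0,0],"xyz":[0,2.6,-4],"hand":1},{"delta_rot":[0,0,0],"xyz":[0,2.6,-2],"hand":1},{"delta_rot":[0,0,0],"xyz":[0,2.6,0],"hand":1},{"delta_rot":[0,0,0],"xyz":[0,2.6,0],"hand":1}]' |p
python3 -m handwheel '[{"delta_rot":[0,0,0],"xyz":[0,0,-4],"hand":1},{"delta_rot":[0,0,0],"xyz":[1.3,-1.3,-4],"hand":1},{"delta_rot":[0,0,0],"xyz":[1.3,-1.3,-2],"hand":1},{"delta_rot":[0,0,0],"xyz":[1.3,-1.3,0],"hand":1},{"delta_rot":[0,0,0],"xyz":[1.3,-1.3,0],"hand":1}]' |p
python3 -m handwheel '[{"delta_rot":[0,0,0],"xyz":[0,0,-4],"hand":1},{"delta_rot":[0,0,0],"xyz":[-2.6,0,-4],"hand":1},{"delta_rot":[0,0,0],"xyz":[-2.6,0,-2],"hand":1},{"delta_rot":[0,0,0],"xyz":[-2.6,0,0],"hand":1},{"delta_rot":[0,0,0],"xyz":[-2.6,0,0],"hand":1}]' |p
```

```text
position: [0.5902, 0.0845, 0.065]
force: [-1.0, 0.5, 7.2]
position: [0.5935, 0.0845, 0.0651]
force: [-1.2, 0.8, 7.0]
position: [0.5912, 0.0859, 0.0649]
force: [-2.3, 0.7, 7.8]
position: [0.5912, 0.0832, 0.064]
force: [-0.4, -0.4, -1.1]
```

It enters at y≈83.2. I'll lower it home.

```bash
p(){ grep -E "pos|^force"; }
python3 -m handwheel '[{"delta_rot":[0,0,0],"xyz":[-0.4,0,1],"hand":1},{"delta_rot":[0,0,0],"xyz":[-0.4,0,2],"hand":1},{"delta_rot":[0,0,0],"xyz":[-0.4,0,3],"hand":1},{"delta_rot":[0,0,0],"xyz":[-0.4,0,4],"hand":1},{"delta_rot":[0,0,0],"xyz":[-0.4,0,4],"hand":1}]' |p
```

```text
position: [0.5915, 0.0828, 0.0605]
force: [1.1, -0.0, -0.1]
```

```bash
p(){ grep -E "pos|^force"; }
python3 -m handwheel '[{"delta_rot":[0,0,0],"xyz":[0,0,1],"hand":1},{"delta_rot":[0,0,0],"xyz":[0,0,2],"hand":1},{"delta_rot":[0,0,0],"xyz":[0,0,3],"hand":1},{"delta_rot":[0,0,0],"xyz":[0,0,4],"hand":1},{"delta_rot":[0,0,0],"xyz":[0,0,4],"hand":1}]' |p
python3 -m handwheel '[{"delta_rot":[0,0,0],"xyz":[0,0,0.5],"hand":1},{"delta_rot":[0,0,0],"xyz":[0,0,1],"hand":1},{"delta_rot":[0,0,0],"xyz":[0,0,1.5],"hand":1},{"delta_rot":[0,0,0],"xyz":[0,0,2],"hand":1},{"delta_rot":[0,0,0],"xyz":[0,0,2],"hand":1}]' |p
```

```text
position: [0.5915, 0.0828, 0.0565]
force: [0.1, -0.3, -1.0]
position: [0.5916, 0.0828, 0.0549]
force: [-1.5, 0.4, 4.5]
```

Home: the flange met the step at the predicted height. Release and retreat.

```bash
p(){ grep -E "pos|^force|open"; }
python3 -m handwheel '[{"delta_rot":[0,0,0],"xyz":[0,0,-0.6],"hand":1},{"delta_rot":[0,0,0],"xyz":[0,0,-0.6],"hand":0.3},{"delta_rot":[0,0,0],"xyz":[0,0,-0.6],"hand":0},{"delta_rot":[0,0,0],"xyz":[0,0,-0.6],"hand":0},{"delta_rot":[0,0,0],"xyz":[0,0,-0.6],"hand":0}]' |p
python3 -m handwheel '[{"delta_rot":[0,0,0],"xyz":[0,0,-5],"hand":0},{"delta_rot":[0,0,0],"xyz":[0,0,-20],"hand":0},{"delta_rot":[0,0,0],"xyz":[0,0,-50],"hand":0},{"delta_rot":[0,0,0],"xyz":[0,0,-90],"hand":0},{"delta_rot":[0,0,0],"xyz":[0,0,-90],"hand":0}]' |p
python3 - <<'E'
from h import *
im=vision.capture("side");cv2.imwrite("pics/side8.png",im[:,:,::-1])
hsv=cv2.cvtColor(im,cv2.COLOR_RGB2HSV);o=cv2.cvtColor(cv2.imread("pics/side0.png"),cv2.COLOR_BGR2HSV)
def y(h):
    v,u=np.where((h[195:260,195:300,0]>15)&(h[195:260,195:300,0]<38)&(h[195:260,195:300,1]>90));return np.c_[u+195,v+195]
a=y(hsv);print("yellow near gauge:",a[a[:,0]<235].tolist(),"count all",len(a),len(y(o)))
# difference image near the other plugs, and bright/dark rows of plug down the well column
d=cv2.absdiff(im,cv2.imread("pics/side0.png")[:,:,::-1]).max(2);print("diff grey plugs",int((d[228:290,260:310]>40).sum()))
e=np.array([.5908,.0822,.052]);print("expect flange near/left/right",proj("side",[[.5908,.1022,.040],[.6108,.0822,.040],[.5708,.0822,.040],[.5908,.0892,.076]]).round(1).tolist())
g=cv2.cvtColor(im,cv2.COLOR_RGB2GRAY)
print("row",g[228,196:234].tolist());print("col",g[195:248,214].tolist())
E
```

```text
position: [0.5915, 0.0828, 0.0549]
force: [0.5, -0.6, -0.1]
opening: 0.473
position: [0.5945, 0.0828, 0.1497]
force: [0.5, -1.1, -0.3]
opening: 0.499
yellow near gauge: [] count all 27 42
diff grey plugs 87
expect flange near/left/right [[213.5, 236.2], [203.9, 229.3], [223.7, 228.4], [212.2, 218.9]]
row [110, 110, 112, 99, 61, 34, 83, 99, 99, 109, 112, 112, 112, 113, 107, 94, 88, 90, 89, 90, 91, 95, 107, 114, 112, 112, 113, 109, 100, 97, 83, 47, 32, 34, 62, 100, 111, 110]
col [157, 148, 142, 143, 144, 103, 74, 78, 78, 77, 54, 86, 149, 149, 148, 147, 144, 112, 74, 87, 138, 134, 111, 115, 111, 92, 92, 66, 83, 94, 92, 90, 89, 89, 89, 88, 87, 102, 102, 101, 114, 111, 83, 87, 87, 74, 74, 76, 76, 78, 75, 77, 76]
```

The flange spans columns 204-224 with its near edge at row 236, exactly where it should be when home. No yellow spigot is visible.

```bash
python3 -c "
from rig import workorder
print(workorder.hand_in())"
```

```text
the job is handed in; nothing more can be done
None
```

The plug from the blue field stopped on the rims of the smallest and second wells, so I left it released and fully home in the third (28 mm) well, pressing with about 9 N at most; the job is handed in, but no verdict was shown.

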